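# Fit the crank to the hand chopper and lock its lid

### The arm

A 6-joint arm with a two-finger parallel gripper is mounted at the origin on the work surface; the furniture and walls round the work are solid. World frame = base frame: x ahead of the robot, y to its left, z up, the work surface at z = 0. Lengths are in m, angles in degrees, forces in N, time in s.
With the tool pointing down it reaches from about 0.35 to 0.875 m from the base axis. Payload 4.2 kg.
Tool frame: the origin (TCP) lies midway between the tips of the shut fingers; the grasp point (between the pads) lies 19 mm behind it; z points along the fingers, y is the direction in which the jaws open and shut (so a half turn about z gives the same grasp; the last joint's range is limited). The gripper opens to 87 mm and grips with 3 to 60 N. Pads are 19 mm wide; open, the fingers measure 117 mm over their backs; the gripper's body (75 mm by 190 mm) begins 51 mm behind the grasp point.
Start: joints at [-53.652, 22.042, 0.453, 0, -68.411, -14.817], TCP at [0.229, -0.581, 0.223] pointing down, gripper open.
Joint ranges: [-179.83, 179.83], [-69.29, 118.12], [-61.27, 80.66], [-181.25, 117.63], [-171.15, -9.14], [-177.46, 177.46]. Speed limits (degrees/s): [159.86, 159.86, 180, 180, 180, 180].

### API

Orientations are given as a 3x3 rotation matrix whose columns are the frame's x, y, z axes.
In Python, from station import r gives the robot as it stands.
- The arm moves only by the tool play_rows, never from a script. Its argument "commands" is a list that holds one entry, the list of rows, each a list of 7 numbers: the shift along the world's x, y, z in m, then the turn, a rotation vector about the world's x, y, z in rad, then the closure, from 0 (fully open) to 1 (shut). A call has 1 to 5 rows; each row is the pose to reach, as a shift and turn from the pose commanded when the call began; what a row does not reach only later rows make up. A row lasts 1/10 s, in which the tool goes at most 50 mm and 8.59 degrees, less where a joint would pass 70% of its speed; a pose out of reach is approached as far as the arm can. A call with a gripper value outside its range is refused whole. The fingers move at their own pace and stop on an object; the grip force is fixed at half the most. Time passes only in rows, so rows that repeat a pose let the fingers close. It gives the time, the measured TCP pose, the force and the opening at its end, in the units of the state.
- r.sense(): the state, without advancing time (a new reading comes with each control period).
- r.capture(name): name is "scene" or "top"; returns a dict with "image" (400x640x3 uint8, red, green, blue), "range_z" (400x640 float32, m along the optical axis (not along the pixel's ray), 0 where there is no reading), "intrinsics" (3x3 intrinsics, pixels), "extrinsics" (4x4, takes a point from camera to world coordinates). Camera axes: x right, y up, looking along -z (the intrinsics and any distortion apply to the point x, -y, -z); pixel columns grow to the right and rows downward; lengths in m; the calibration is good to about 2 mm. A picture is of the moment at which its call begins.
- r.finish_job(): hands the job in, once; it reports no verdict.
The state is a dict: "time_s": time; "joints": joint angles; "joint_velocities": joint speeds; "effort": joint torques, N m; "tcp_pos": TCP position; "ee_rot": TCP orientation; "wrist_force": force on the tool from outside, world axes, zero at the start; "moment": the same for the moment, N m; "gripper_width": opening from 0.0 (shut) to 1.0 (fully open).
Only numpy, scipy, OpenCV 4.12 (cv2) and the standard library are available. Lean on these libraries where they do the work, as an engineer would, in place of code of your own. Each camera call takes 0.05 s, during which the arm holds its last target. There are 200 camera calls.

### The job

Take the green dust cap off the hand chopper's toothed drive and stand it upright on the worktop. Then fit the loose crank on the drive: turn it until the teeth mesh, push it fully home, and only then turn it clockwise (seen from above) to the stop, which locks the lid. Leave the crank seated there, and do not push or tip the wine glass, the mug, the candle or the roll of tape.

Things in the scene. Friction and masses are not known exactly. Their poses are not given: they have to be found in the camera images.
- chopper: Hand food chopper stuck to the worktop (cannot move): clear bowl, green lid; 148 mm across at the foot, 140 mm at the lid, lid top 102 mm high. In the lid's middle a round white collar, 76 mm across, its flat top 110 mm above the worktop; the toothed steel drive stands upright on it. Origin: centre of the underside, z up.
- collar (a point): Centre of the collar's flat top on the chopper, 110 mm above the worktop, on the drive's axis; z up, turns with the chopper. The crank is fully home when the crank's origin lies here.
- drive_top (a point): Centre of the top of the steel drive, 20 mm above the collar; z up. The drive is a star of six upright teeth, each 8 mm wide, 20 mm tall and reaching 24 mm from the axis, 60 degrees apart; one tooth points along this frame's x axis. The frame turns with the drive.
- drive (a joint): Turn of the drive about the vertical, in rad; grows clockwise seen from above, with a solid stop at 1.8 where the lid is locked. It starts between 0.5 and 1.1 and stays where it is left (friction torque 0.12 N m). The stop is felt as the crank refusing to turn further.
- crank: Loose crank, 0.14-0.28 kg, lying hub down. Hub: grey round cup open below, 64 mm across, 29 mm tall, with six inner teeth (10 mm pins on a 21 mm radius, slightly bevelled) down to its underside. It meshes when its arm points along any of the drive's six teeth (play 1.5 mm each side), then slides 20 mm down onto the collar. Origin: hub axis at the underside; z up, x along the arm.
- crank_grip (a point): Middle of the crank's white grip ridge across the hub's top, on the hub axis, 47 mm above the underside. The ridge is 46 mm long along the arm (x), 16 mm wide (y), and stands 28 to 65 mm above the underside.
- crank_knob (a point): Middle of the crank's upright green knob: 25 mm across, 92 mm from the hub axis, its top 77 mm above the hub's underside. The arm to it is 16 mm wide, 28 to 37 mm above the underside, and ends 103 mm from the axis.
- cap: Loose green dust cap, 80 g, upside-down cup 67 mm across and 31 mm tall, at the start standing on the collar over the drive (teeth wholly inside it, loose fit, lifts straight off). White grip ridge across its top, over the axis: 46 mm long along its x, 16 mm wide along y, 30 to 67 mm above its rim. Origin: centre of the lower rim; z up.
- glass: Wine glass, 81 mm across, 201 mm tall, a bystander between the work places. Origin: centre of its foot.
- mug: Plain orange mug, 78 mm across (110 mm with its handle), 101 mm tall, a bystander. Origin: centre of its extents, at the foot.
- candle: Candle in a glass jar, 76 mm across, 90 mm tall, a bystander. Origin: centre of its foot.
- tape: Roll of beige tape lying flat, a ring 96 mm across and 25 mm tall, a bystander between the work places and the robot. Origin: centre of its underside.
Mind the look-alikes: they are no part of the job. Leave any blue look-alike of the cap alone.

How it is judged:
By the outcome, as a careful person would: the job done as asked, in the order asked, and still so for the second after the job is handed in, with the robot touching nothing.
It also fails if it takes over 67 s, if anything falls off the work surface, if the arm or the gripper's body presses on something with over 40 N, if the wrist force passes 120 N, or if a joint passes its speed limit or range.

## Working session

There is one attempt and no reset: what is moved stays moved. The work goes in short steps, Python scripts to look and compute and a tool call to move; the robot and the scene stay as the last step left them, time stands still between calls to the robot, and variables do not carry over. Pictures are saved under pics/ and viewed, about 8 in all and at most 12, crops included, and the job is handed in when it is done.

Besides the shell and the picture viewer there is one more tool, called after "Request:" by a JSON object that holds its "name" and its "arguments". play_rows: Moves the arm, as the interface text tells. Its arguments: {"type":"object","properties":{"commands":{"type":"array","items":{"type":"array","items":{"type":"array","items":{"type":"number"}}}}},"required":["commands"]}

```bash
mkdir -p pics; ls; cat > h.py <<'E'
import numpy as np, cv2
from station import r
def cap(n):
    c=r.capture(n); im=cv2.cvtColor(c["image"],cv2.COLOR_RGB2BGR); return c,im
def cloud(c):
    K=np.array(c["intrinsics"]);T=np.array(c["extrinsics"]);d=c["range_z"]
    v,u=np.mgrid[0:d.shape[0],0:d.shape[1]]
    p=np.stack([(u-K[0,2])/K[0,0]*d,-(v-K[1,2])/K[1,1]*d,-d,np.ones_like(d)],-1)
    w=(p@T.T)[...,:3]; w[d==0]=np.nan; return w
def plane(c,uv,z):
    K=np.array(c["intrinsics"]);T=np.array(c["extrinsics"])
    uv=np.atleast_2d(uv).astype(float)
    d=np.stack([(uv[:,0]-K[0,2])/K[0,0],-(uv[:,1]-K[1,2])/K[1,1],-np.ones(len(uv))],-1)@T[:3,:3].T
    o=T[:3,3]; return o+d*((z-o[2])/d[:,2])[:,None]
E
python3 - <<'E'
from h import *
for n in("scene","top"):
    c,im=cap(n); cv2.imwrite(f"pics/{n}0.png",im); print(n,np.round(c["extrinsics"],3).tolist(),np.round(c["intrinsics"],1).tolist(),(c["range_z"]>0).mean())
s=r.sense(); print(s)
E
```

```text
pics
scene [[-0.699, 0.394, -0.597, -0.347], [-0.715, -0.398, 0.574, 1.026], [-0.011, 0.828, 0.56, 0.886], [0.0, 0.0, 0.0, 1.0]] [[479.0, 0.0, 326.6], [0.0, 479.0, 191.5], [0.0, 0.0, 1.0]] 0.92653125
top [[-0.03, 0.995, -0.09, 0.408], [-1.0, -0.03, 0.0, 0.2], [-0.003, 0.09, 0.996, 1.428], [0.0, 0.0, 0.0, 1.0]] [[511.5, 0.0, 319.5], [0.0, 511.5, 204.3], [0.0, 0.0, 1.0]] 0.99603515625
{'time_s': 0.1, 'joints': array([-5.36527900e+01,  2.20862323e+01,  3.88169933e-01, -2.54964556e-02,
       -6.84108564e+01, -1.48173967e+01]), 'joint_velocities': array([ 0.03741012, -0.14627821,  0.23273935,  0.04810518, -0.02057963,
       -0.03631014]), 'effort': array([ 4.64975165e-04, -3.91690350e+01,  1.87935770e+01,  4.23189461e+00,
        1.34558298e-02, -8.53863412e-05]), 'tcp_pos': array([ 0.22919658, -0.5808852 ,  0.22157366]), 'ee_rot': array([[-9.30286923e-01, -3.66831856e-01, -7.93378232e-04],
       [-3.66832704e-01,  9.30285232e-01,  1.77634279e-03],
       [ 8.64489287e-05,  1.94354555e-03, -9.99998108e-01]]), 'wrist_force': array([-0.099465  , -0.84059387, -0.12336117]), 'moment': array([-0.05254598, -0.03481811, -0.00078771]), 'gripper_width': 1.0003108314007996}
```

View pics/scene0.png

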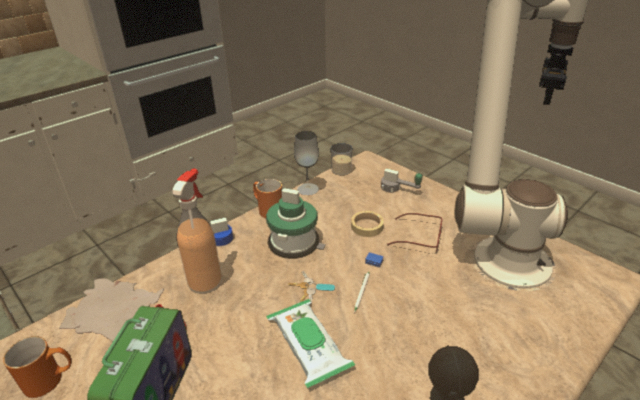

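View pics/top0.png

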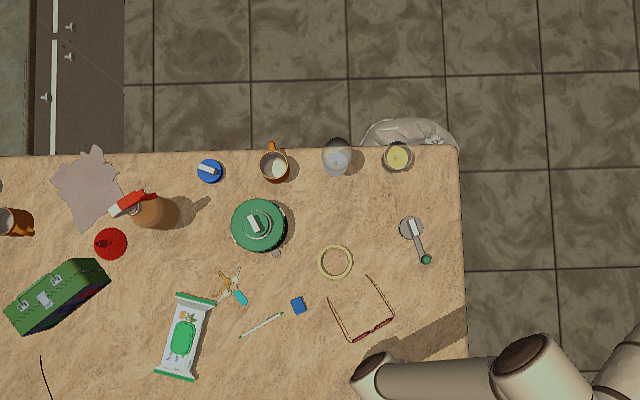

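Scene view: chopper with the green cap at (291,205), crank at (391,182) with its knob at (418,178), glass (306,160), candle (341,160), mug (268,197), tape (367,223). Top view: chopper and cap (257,223), crank hub (410,228), knob (426,259), glass (337,155), candle (397,157), mug (274,166), tape (335,262).
Possible mix-ups for the cap: blue cap at top (209,171), red lid at (110,243). I choose the green one on the chopper at (257,223). The only crank is at (410,228).

```bash
python3 - <<'E'
from h import *
c,im=cap("top"); w=cloud(c)
hsv=cv2.cvtColor(im,cv2.COLOR_BGR2HSV)
def region(u0,u1,v0,v1,zlo,zhi,name,white=None):
    m=np.zeros(w.shape[:2],bool); m[v0:v1,u0:u1]=1
    m&=(w[...,2]>zlo)&(w[...,2]<zhi)
    if white: m&=(hsv[...,1]<60)&(hsv[...,2]>150)
    p=w[m]
    if len(p)<4: print(name,"few");return
    uv=np.argwhere(m)[:,::-1].astype(np.float32)
    rc=cv2.minAreaRect((p[:,:2]*1000).astype(np.float32))
    e=cv2.minEnclosingCircle((p[:,:2]*1000).astype(np.float32))
    print(name,len(p),"mean",p.mean(0).round(4),"rect",np.round(rc[0],1),np.round(rc[1],1),round(rc[2],1),"circ",np.round(e[0],1),round(e[1],1),"z",np.round(np.percentile(p[:,2],[5,50,95]),4))
region(225,295,190,260,.165,.19,"capridge")
region(225,295,190,260,.135,.15,"captop")
region(225,295,190,260,.095,.105,"lid")
region(225,295,190,260,.06,.2,"lid all")
region(395,425,212,242,.05,.08,"crank ridge")
region(395,440,212,272,.022,.08,"crank all")
region(395,425,212,235,.02,.034,"crank hub")
region(418,436,250,268,.06,.085,"knob")
region(318,355,130,180,.15,.22,"glass top")
region(318,355,130,180,.02,.25,"glass")
region(255,295,140,185,.09,.11,"mug")
region(380,415,140,175,.05,.1,"candle")
region(310,360,240,285,.012,.03,"tape")
region(300,465,280,345,.005,.1,"glasses")
cr=np.hstack([cv2.resize(im[185:265,215:305],None,fx=4,fy=4,interpolation=cv2.INTER_CUBIC),cv2.resize(im[200:280,380:470],None,fx=4,fy=4,interpolation=cv2.INTER_CUBIC)])
cv2.imwrite("pics/crop.png",cr)
E
```

```text
capridge 126 mean [0.4799 0.3639 0.1769] rect [480.1 364.2] [45.9 16. ] 25.1 circ [480.5 364.1] 23.5 z [0.1727 0.1773 0.1806]
captop 406 mean [0.4796 0.3632 0.1416] rect [480.1 364.2] [64.6 64.5] 46.7 circ [480.3 364.5] 33.3 z [0.137  0.1415 0.1456]
lid 1305 mean [0.4792 0.3626 0.1014] rect [480.6 365. ] [139.1 138.9] 42.8 circ [480.2 364.5] 70.7 z [0.0971 0.1017 0.1046]
lid all 2324 mean [0.479  0.362  0.1135] rect [480.  365.1] [140.4 140. ] 80.6 circ [479.4 364.5] 76.3 z [0.0964 0.1037 0.1729]
crank ridge 117 mean [ 0.4635 -0.0468  0.0638] rect [463.8 -47.7] [45.2 16.9] 18.7 circ [463.6 -47.3] 22.7 z [0.0547 0.0643 0.0703]
crank all 620 mean [ 0.4421 -0.0527  0.0426] rect [433.4 -65.2] [132.2  63.5] 30.6 circ [429.  -57.1] 67.5 z [0.025  0.0346 0.0745]
crank hub 229 mean [ 0.4684 -0.045   0.0286] rect [470.6 -47.7] [62.5 49.5] 88.4 circ [464.  -47.8] 32.3 z [0.0236 0.0285 0.0332]
knob 74 mean [ 0.3763 -0.0742  0.0735] rect [376.1 -75.3] [23.5 22.6] 45.8 circ [376.5 -75.5] 12.3 z [0.063  0.074  0.0799]
glass top 301 mean [0.637  0.1558 0.1782] rect [648.2 153.3] [75.  76.2] 41.3 circ [649.4 153.5] 39.4 z [0.152  0.1789 0.2021]
glass 829 mean [0.653  0.1529 0.1373] rect [649.2 152.7] [77.4 79.8] 57.1 circ [649.9 153.5] 40.3 z [0.0992 0.1253 0.1992]
mug 157 mean [0.642  0.3206 0.0987] rect [637.1 320.5] [80.4 74.8] 45.3 circ [644.3 320.6] 46.5 z [0.0909 0.0995 0.1042]
candle 294 mean [ 0.6563 -0.0117  0.075 ] rect [654.5 -10.3] [73.6 75.4] 41.1 circ [655.2 -10.1] 38.8 z [0.0512 0.0786 0.0924]
tape 341 mean [0.3758 0.1651 0.0244] rect [376.2 165.4] [92.9 92.4] 88.1 circ [377.2 165.3] 47.5 z [0.0199 0.0244 0.0288]
glasses 804 mean [0.2356 0.0756 0.0127] rect [236.6  38. ] [449.  173.6] 88.3 circ [235.6  42.7] 231.2 z [0.0051 0.0066 0.0383]
```

View pics/crop.png

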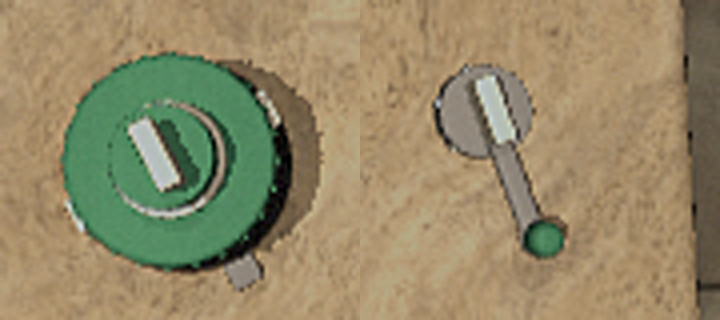

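Measured and consistent with the given sizes:
- Cap ridge at (0.480, 0.364), top at 0.177, direction 25°.
- Crank hub at (0.464, -0.0475), knob at (0.376, -0.0755), so the arm points at 197.7° with radius 92 mm.

The crop confirms the green cap sits on the chopper and the grey crank is the one with the green knob. I'm moving above the cap now.

Request:
{"name": "play_rows", "arguments": {"commands": [[[0.014, 0.038, 0.0016, 0, 0, 0.128, 0], [0.028, 0.076, 0.003, 0, 0, 0.256, 0], [0.042, 0.114, 0.005, 0, 0, 0.384, 0], [0.056, 0.152, 0.0065, 0, 0, 0.512, 0], [0.071, 0.191, 0.008, 0, 0, 0.641, 0]]]}}

```text
time_s: 0.65
tcp_pos: [0.3005, -0.3888, 0.2303]
ee_rot: [[-0.522, -0.853, -0.0], [-0.853, 0.522, 0.0], [-0.0, 0.0, -1.0]]
wrist_force: [1.0, -0.6, 0.6]
gripper_width: 1.003
```

Request:
{"name": "play_rows", "arguments": {"commands": [[[0.02, 0.038, 0.0016, 0, 0, 0.128, 0], [0.04, 0.076, 0.003, 0, 0, 0.256, 0], [0.06, 0.114, 0.005, 0, 0, 0.384, 0], [0.08, 0.152, 0.0065, 0, 0, 0.512, 0], [0.1, 0.19, 0.008, 0, 0, 0.641, 0]]]}}

```text
time_s: 1.15
tcp_pos: [0.4007, -0.1986, 0.2387]
ee_rot: [[0.092, -0.996, 0.0], [-0.996, -0.092, 0.0], [-0.0, -0.0, -1.0]]
wrist_force: [1.3, -0.1, 0.2]
gripper_width: 1.002
```

Request:
{"name": "play_rows", "arguments": {"commands": [[[0.01, 0.038, 0.0016, 0, 0, 0.128, 0], [0.02, 0.076, 0.003, 0, 0, 0.256, 0], [0.03, 0.114, 0.005, 0, 0, 0.384, 0], [0.04, 0.152, 0.0065, 0, 0, 0.512, 0], [0.05, 0.19, 0.008, 0, 0, 0.641, 0]]]}}

```text
time_s: 1.65
tcp_pos: [0.4503, -0.0087, 0.2466]
ee_rot: [[0.67, -0.743, 0.0], [-0.743, -0.67, 0.0], [-0.0, -0.0, -1.0]]
wrist_force: [2.1, -0.7, 0.1]
gripper_width: 1.005
```

Request:
{"name": "play_rows", "arguments": {"commands": [[[0.004, 0.038, 0.0016, 0, 0, 0.128, 0], [0.008, 0.076, 0.003, 0, 0, 0.256, 0], [0.012, 0.114, 0.005, 0, 0, 0.384, 0], [0.016, 0.152, 0.0065, 0, 0, 0.512, 0], [0.02, 0.19, 0.008, 0, 0, 0.641, 0]]]}}

```text
time_s: 2.15
tcp_pos: [0.4701, 0.1812, 0.2545]
ee_rot: [[0.981, -0.195, -0.0], [-0.195, -0.981, -0.0], [-0.0, 0.0, -1.0]]
wrist_force: [0.8, -0.3, 0.7]
gripper_width: 1.0
```

Request:
{"name": "play_rows", "arguments": {"commands": [[[0.002, 0.038, 0.0016, 0, 0, 0.128, 0], [0.004, 0.076, 0.003, 0, 0, 0.256, 0], [0.006, 0.114, 0.005, 0, 0, 0.384, 0], [0.009, 0.15, 0.0065, 0, 0, 0.512, 0], [0.01, 0.184, 0.008, 0, 0, 0.641, 0]]]}}

```text
time_s: 2.65
tcp_pos: [0.4802, 0.3652, 0.2621]
ee_rot: [[0.903, 0.43, -0.001], [0.43, -0.903, -0.001], [-0.001, 0.0, -1.0]]
wrist_force: [0.5, -0.2, 0.2]
gripper_width: 1.0
```

```bash
cat >> h.py <<'E'
def st():
    s=r.sense(); R=s["ee_rot"]
    print("t",round(s["time_s"],2),"tcp",s["tcp_pos"].round(4),"psi",round(float(np.degrees(np.arctan2(R[1,0],R[0,0]))),2),"z",R[:,2].round(3),"F",s["wrist_force"].round(1),"M",s["moment"].round(2),"w",round(s["gripper_width"],3),"q",s["joints"].round(1))
E
python3 -c "
from h import *
st()"
```

```text
t 2.65 tcp [0.4802 0.3652 0.2621] psi 25.48 z [-0.001 -0.001 -1.   ] F [ 0.5 -0.2  0.2] M [-0.19 -0.   -0.01] w 1.0 q [ 52.6  18.6   1.   -0.  -72.5  62.9]
```

Request:
{"name": "play_rows", "arguments": {"commands": [[[0, -0.001, -0.035, 0, 0, 0, 0], [0, -0.001, -0.07, 0, 0, 0, 0], [0, -0.001, -0.1, 0, 0, 0, 0], [0, -0.001, -0.116, 0, 0, 0, 0], [0, -0.001, -0.116, 0, 0, 0, 0]]]}}

```text
time_s: 3.15
tcp_pos: [0.4789, 0.3611, 0.1432]
ee_rot: [[0.905, 0.425, -0.005], [0.425, -0.905, -0.005], [-0.007, 0.003, -1.0]]
wrist_force: [-0.3, -0.3, 0.2]
gripper_width: 1.0
```

Request:
{"name": "play_rows", "arguments": {"commands": [[[0, 0, 0, 0, 0, 0, 1], [0, 0, 0, 0, 0, 0, 1], [0, 0, 0, 0, 0, 0, 1], [0, 0, 0, 0, 0, 0, 1], [0, 0, 0, 0, 0, 0, 1]]]}}

```text
time_s: 3.65
tcp_pos: [0.4806, 0.3628, 0.1472]
ee_rot: [[0.905, 0.425, 0.001], [0.425, -0.905, 0.001], [0.001, -0.001, -1.0]]
wrist_force: [0.3, -0.3, -0.4]
gripper_width: 0.635
```

Request:
{"name": "play_rows", "arguments": {"commands": [[[0, 0, 0, 0, 0, 0, 1], [0, 0, 0, 0, 0, 0, 1], [0, 0, 0, 0, 0, 0, 1], [0, 0, 0, 0, 0, 0, 1], [0, 0, 0, 0, 0, 0, 1]]]}}

```text
time_s: 4.15
tcp_pos: [0.4804, 0.3627, 0.1465]
ee_rot: [[0.905, 0.425, -0.0], [0.425, -0.905, 0.0], [-0.0, -0.0, -1.0]]
wrist_force: [-0.4, -0.4, -0.5]
gripper_width: 0.187
```

Request:
{"name": "play_rows", "arguments": {"commands": [[[0, 0, 0.01, 0, 0, 0, 1], [0, 0, 0.02, 0, 0, 0, 1], [0, 0, 0.04, 0, 0, 0, 1], [0, 0, 0.07, 0, 0, 0, 1], [0, 0, 0.1, 0, 0, 0, 1]]]}}

```text
time_s: 4.65
tcp_pos: [0.4804, 0.3625, 0.2484]
ee_rot: [[0.905, 0.425, 0.0], [0.425, -0.905, 0.0], [0.0, 0.0, -1.0]]
wrist_force: [0.6, 0.6, -0.7]
gripper_width: 0.18
```

```bash
python3 -c "
from h import *
st()
a,i=cap('scene');b,j=cap('top');cv2.imwrite('pics/lift.png',np.hstack([cv2.resize(i[100:280,200:400],(400,360)),cv2.resize(j[160:280,200:320],(360,360))]))"
```

```text
t 4.65 tcp [0.4804 0.3625 0.2484] psi 25.17 z [ 0.  0. -1.] F [ 0.6  0.6 -0.7] M [-0.11  0.04 -0.02] w 0.18 q [ 52.4  18.8  -0.6   0.  -70.5  62.7]
```

View pics/lift.png

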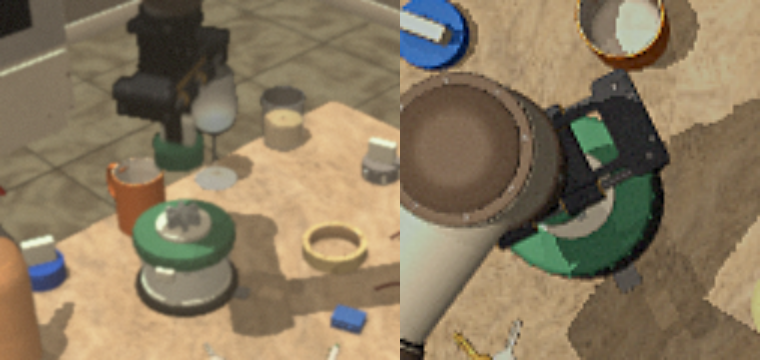

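The scene view shows the cap lifted clear and held, with the steel star drive exposed at crop (185,215). I'm carrying the cap to free worktop at (0.49, 0.10).

Request:
{"name": "play_rows", "arguments": {"commands": [[[0.001, -0.03, 0.004, 0, 0, 0, 1], [0.003, -0.07, 0.004, 0, 0, 0, 1], [0.005, -0.11, 0.004, 0, 0, 0, 1], [0.007, -0.155, 0.004, 0, 0, 0, 1], [0.009, -0.2, 0.0, 0, 0, 0, 1]]]}}

```text
time_s: 5.25
tcp_pos: [0.4894, 0.1613, 0.2474]
ee_rot: [[0.905, 0.426, 0.002], [0.426, -0.905, 0.001], [0.002, -0.0, -1.0]]
wrist_force: [0.9, -0.4, -0.5]
gripper_width: 0.183
```

Request:
{"name": "play_rows", "arguments": {"commands": [[[0, -0.035, -0.02, 0, 0, 0, 1], [0.001, -0.055, -0.06, 0, 0, 0, 1], [0.001, -0.063, -0.1, 0, 0, 0, 1], [0.001, -0.063, -0.135, 0, 0, 0, 1], [0.001, -0.063, -0.165, 0, 0, 0, 1]]]}}

```text
time_s: 5.75
tcp_pos: [0.4899, 0.0989, 0.0803]
ee_rot: [[0.906, 0.424, -0.001], [0.424, -0.906, -0.0], [-0.001, -0.0, -1.0]]
wrist_force: [0.4, -0.2, -0.1]
gripper_width: 0.181
```

Request:
{"name": "play_rows", "arguments": {"commands": [[[0, 0, -0.015, 0, 0, 0, 1], [0, 0, -0.027, 0, 0, 0, 1], [0, 0, -0.035, 0, 0, 0, 1], [0, 0, -0.038, 0, 0, 0, 1], [0, 0, -0.038, 0, 0, 0, 1]]]}}

```text
time_s: 6.25
tcp_pos: [0.4905, 0.0997, 0.0437]
ee_rot: [[0.905, 0.425, 0.0], [0.425, -0.905, -0.0], [0.0, 0.0, -1.0]]
wrist_force: [-0.8, 0.0, -0.7]
gripper_width: 0.181
```

```bash
python3 -c "
from h import *
st()"
```

```text
t 6.25 tcp [0.4905 0.0997 0.0437] psi 25.17 z [ 0. -0. -1.] F [-0.8  0.  -0.7] M [-0.17  0.13 -0.  ] w 0.181 q [ 30.1  22.4 -29.7   0.  -37.9  85.1]
```

Request:
{"name": "play_rows", "arguments": {"commands": [[[0, 0, -0.003, 0, 0, 0, 1], [0, 0, -0.005, 0, 0, 0, 1], [0, 0, -0.0065, 0, 0, 0, 1], [0, 0, -0.0065, 0, 0, 0, 1]]]}}

```text
time_s: 6.65
tcp_pos: [0.4903, 0.0996, 0.037]
ee_rot: [[0.905, 0.425, -0.0], [0.425, -0.905, -0.0], [-0.0, -0.0, -1.0]]
wrist_force: [0.2, -0.2, -0.9]
gripper_width: 0.184
```

```bash
python3 -c "
from h import *
st()"
```

```text
t 6.65 tcp [0.4903 0.0996 0.037 ] psi 25.16 z [-0. -0. -1.] F [ 0.2 -0.2 -0.9] M [-0.16  0.1  -0.04] w 0.184 q [ 30.1  23.  -30.1  -0.  -36.9  85.1]
```

Request:
{"name": "play_rows", "arguments": {"commands": [[[0, 0, -0.0007, 0, 0, 0, 1], [0, 0, -0.0007, 0, 0, 0, 0.6], [0, 0, -0.0007, 0, 0, 0, 0.4], [0, 0, -0.0007, 0, 0, 0, 0.4], [0, 0, -0.0007, 0, 0, 0, 0.4]]]}}

```text
time_s: 7.15
tcp_pos: [0.4904, 0.0997, 0.0364]
ee_rot: [[0.905, 0.425, 0.0], [0.425, -0.905, 0.0], [0.0, -0.0, -1.0]]
wrist_force: [-0.0, -0.1, 0.0]
gripper_width: 0.462
```

Request:
{"name": "play_rows", "arguments": {"commands": [[[0, 0, 0.0, 0, 0, 0, 0.4], [0, 0, 0.01, 0, 0, 0, 0.3], [0, 0, 0.04, 0, 0, 0, 0], [0, 0, 0.08, 0, 0, 0, 0], [0, 0, 0.12, 0, 0, 0, 0]]]}}

```text
time_s: 7.65
tcp_pos: [0.4901, 0.0994, 0.1582]
ee_rot: [[0.905, 0.425, -0.0], [0.425, -0.905, -0.0], [-0.0, 0.0, -1.0]]
wrist_force: [1.5, 0.0, 0.2]
gripper_width: 0.873
```

Request:
{"name": "play_rows", "arguments": {"commands": [[[0, -0.03, 0.04, 0, 0, -0.03, 0], [0, -0.07, 0.06, 0, 0, -0.06, 0], [-0.01, -0.11, 0.06, 0, 0, -0.1, 0], [-0.02, -0.145, 0.06, 0, 0, -0.13, 0], [-0.026, -0.147, 0.06, 0, 0, -0.13, 0]]]}}

```text
time_s: 8.15
tcp_pos: [0.4632, -0.0501, 0.2173]
ee_rot: [[0.954, 0.3, 0.001], [0.3, -0.954, 0.0], [0.001, 0.0, -1.0]]
wrist_force: [0.8, 0.3, 0.4]
gripper_width: 1.001
```

```bash
python3 - <<'E'
from h import *
st()
c,im=cap('scene'); t,tm=cap('top')
cv2.imwrite('pics/v5.png',np.vstack([cv2.resize(im[130:270,220:460],(720,420))[:, :],cv2.resize(tm[180:270,220:465],(720,264))])[:600])
w=cloud(c)
m=(abs(w[...,0]-.48)<.03)&(abs(w[...,1]-.364)<.03)&(w[...,2]>.124)&(w[...,2]<.14)
print(m.sum(),w[m].mean(0))
w=cloud(t)
m=(abs(w[...,0]-.48)<.04)&(abs(w[...,1]-.364)<.04)&(w[...,2]>.122)&(w[...,2]<.14)
p=w[m];print(len(p),p.mean(0),cv2.minEnclosingCircle((p[:,:2]*1000).astype(np.float32)))
th=np.arctan2(p[:,1]-.364,p[:,0]-.480);rr=np.hypot(p[:,1]-.364,p[:,0]-.480)
k=(rr>.013)
for cx,cy in((.480,.364),(.4805,.363),p.mean(0)[:2]):
    d=p[:,:2]-[cx,cy];rr=np.hypot(*d.T);k=rr>.015
    z=np.mean(np.exp(6j*np.arctan2(d[k,1],d[k,0])));print(k.sum(),"tooth angle mod60",np.degrees(np.angle(z))/6,abs(z))
m=(abs(w[...,0]-.49)<.045)&(abs(w[...,1]-.1)<.045)&(w[...,2]>.015)
p=w[m];print("cap",len(p),p.mean(0),np.percentile(p[:,2],[5,50,95]))
E
```

```text
t 8.15 tcp [ 0.4632 -0.0501  0.2173] psi 17.45 z [ 0.001  0.    -1.   ] F [0.8 0.3 0.4] M [-0.1   0.12  0.03] w 1.001 q [ 13.9   6.6 -21.4   0.  -62.   93.6]
124 [0.4798271  0.36647093 0.1294082 ]
162 [0.48001425 0.36399497 0.13007462] ((479.7459716796875, 364.5193786621094), 24.364261627197266)
77 tooth angle mod60 27.44105296378393 0.7262227774548995
76 tooth angle mod60 27.679537282917156 0.6963897128164227
77 tooth angle mod60 27.44030279654059 0.726164280712297
cap 926 [0.46962037 0.09597297 0.40604051] [0.02951259 0.54755156 0.56373315]
```

View pics/v5.png

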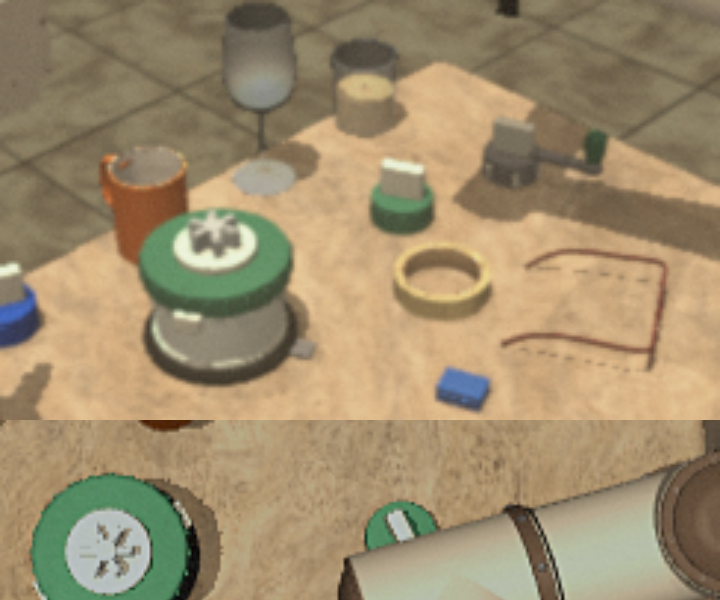

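The scene view shows the cap upright on the worktop (402,195), the drive star bare (215,235) and bystanders untouched. The drive's teeth are at about 27.4° mod 60, with the axis at (0.480, 0.364). Next is gripping the crank.

Request:
{"name": "play_rows", "arguments": {"commands": [[[0, -0.0007, -0.04, 0, 0, 0.01, 0], [0, -0.0007, -0.08, 0, 0, 0.01, 0], [0, -0.0007, -0.12, 0, 0, 0.01, 0], [0, -0.0007, -0.15, 0, 0, 0.01, 0], [0, -0.0007, -0.167, 0, 0, 0.01, 0]]]}}

```text
time_s: 8.75
tcp_pos: [0.4635, -0.0472, 0.0471]
ee_rot: [[0.949, 0.315, -0.004], [0.315, -0.949, -0.001], [-0.004, -0.0, -1.0]]
wrist_force: [-0.4, -0.3, 0.2]
gripper_width: 1.002
```

Request:
{"name": "play_rows", "arguments": {"commands": [[[0, 0, -0.005, 0, 0, 0, 0], [0, 0, -0.01, 0, 0, 0, 0], [0, 0, -0.012, 0, 0, 0, 0], [0, 0, -0.012, 0, 0, 0, 0]]]}}

```text
time_s: 9.15
tcp_pos: [0.4651, -0.0477, 0.038]
ee_rot: [[0.949, 0.314, 0.002], [0.314, -0.949, 0.0], [0.002, 0.0, -1.0]]
wrist_force: [0.2, 0.7, 0.0]
gripper_width: 1.0
```

```bash
python3 -c "
from h import *
st()"
```

```text
t 9.15 tcp [ 0.4651 -0.0477  0.038 ] psi 18.32 z [ 0.002  0.    -1.   ] F [0.2 0.7 0. ] M [-0.15  0.14 -0.01] w 1.0 q [ 14.1  20.4 -34.6   0.  -34.9  94.2]
```

Request:
{"name": "play_rows", "arguments": {"commands": [[[-0.0008, 0, -0.002, 0, 0, 0, 0], [-0.0008, 0, -0.003, 0, 0, 0, 0.5], [-0.0008, 0, -0.003, 0, 0, 0, 1], [-0.0008, 0, -0.003, 0, 0, 0, 1], [-0.0008, 0, -0.003, 0, 0, 0, 1]]]}}

```text
time_s: 9.65
tcp_pos: [0.4637, -0.0481, 0.0345]
ee_rot: [[0.95, 0.314, 0.0], [0.314, -0.95, 0.0], [0.0, 0.0, -1.0]]
wrist_force: [0.4, -0.2, -0.7]
gripper_width: 0.725
```

Request:
{"name": "play_rows", "arguments": {"commands": [[[0, 0, 0, 0, 0, 0, 1], [0, 0, 0, 0, 0, 0, 1], [0, 0, 0, 0, 0, 0, 1], [0, 0, 0, 0, 0, 0, 1], [0, 0, 0, 0, 0, 0, 1]]]}}

```text
time_s: 10.15
tcp_pos: [0.4636, -0.0481, 0.0343]
ee_rot: [[0.95, 0.314, -0.0], [0.314, -0.95, -0.0], [-0.0, 0.0, -1.0]]
wrist_force: [-0.5, -0.3, -0.4]
gripper_width: 0.262
```

Request:
{"name": "play_rows", "arguments": {"commands": [[[0, 0, 0, 0, 0, 0, 1], [0, 0, 0, 0, 0, 0, 1], [0, 0, 0, 0, 0, 0, 1], [0, 0, 0, 0, 0, 0, 1]]]}}

```text
time_s: 10.55
tcp_pos: [0.4637, -0.048, 0.0344]
ee_rot: [[0.949, 0.314, 0.0], [0.314, -0.949, 0.0], [0.0, 0.0, -1.0]]
wrist_force: [-0.5, -0.5, -0.7]
gripper_width: 0.182
```

```bash
python3 -c "
from h import *
st()"
```

```text
t 10.55 tcp [ 0.4637 -0.048   0.0344] psi 18.29 z [ 0.  0. -1.] F [-0.5 -0.5 -0.7] M [-0.26 -0.01 -0.02] w 0.182 q [ 14.1  20.7 -34.9   0.  -34.4  94.2]
```

Request:
{"name": "play_rows", "arguments": {"commands": [[[0, 0, 0.015, 0, 0, 0, 1], [0, 0, 0.045, 0, 0, 0, 1], [0, 0, 0.085, 0, 0, 0, 1], [0, 0, 0.13, 0, 0, 0, 1], [0, 0, 0.17, 0, 0, 0, 1]]]}}

```text
time_s: 11.05
tcp_pos: [0.4631, -0.0481, 0.2061]
ee_rot: [[0.95, 0.314, -0.0], [0.314, -0.95, 0.0], [0.0, -0.0, -1.0]]
wrist_force: [1.4, 0.2, -2.2]
gripper_width: 0.182
```

Request:
{"name": "play_rows", "arguments": {"commands": [[[-0.003, 0.02, 0.02, 0, 0, 0, 1], [-0.007, 0.055, 0.03, 0, 0, 0, 1], [-0.01, 0.095, 0.03, 0, 0, 0, 1], [-0.013, 0.135, 0.03, 0, 0, 0, 1], [-0.015, 0.175, 0.03, 0, 0, 0, 1]]]}}

```text
time_s: 11.55
tcp_pos: [0.4475, 0.1282, 0.2341]
ee_rot: [[0.95, 0.313, -0.001], [0.313, -0.95, 0.0], [-0.001, -0.0, -1.0]]
wrist_force: [0.2, -0.5, -2.3]
gripper_width: 0.182
```

Request:
{"name": "play_rows", "arguments": {"commands": [[[0.004, 0.04, 0, 0, 0, 0.03, 1], [0.011, 0.08, 0, 0, 0, 0.06, 1], [0.018, 0.12, 0, 0, 0, 0.1, 1], [0.024, 0.155, 0, 0, 0, 0.13, 1], [0.027, 0.185, 0, 0, 0, 0.16, 1]]]}}

```text
time_s: 12.05
tcp_pos: [0.4752, 0.3137, 0.2333]
ee_rot: [[0.887, 0.463, -0.002], [0.463, -0.887, -0.001], [-0.002, 0.0, -1.0]]
wrist_force: [1.0, -0.9, -1.6]
gripper_width: 0.179
```

Request:
{"name": "play_rows", "arguments": {"commands": [[[0.003, 0.03, -0.01, 0, 0, 0, 1], [0.004, 0.045, -0.02, 0, 0, 0, 1], [0.0043, 0.052, -0.03, 0, 0, 0, 1], [0.0043, 0.052, -0.03, 0, 0, 0, 1], [0.0043, 0.052, -0.03, 0, 0, 0, 1]]]}}

```text
time_s: 12.55
tcp_pos: [0.4797, 0.3628, 0.204]
ee_rot: [[0.888, 0.461, -0.001], [0.461, -0.888, -0.001], [-0.001, 0.001, -1.0]]
wrist_force: [0.3, 0.8, -1.5]
gripper_width: 0.18
```

```bash
python3 - <<'E'
from h import *
st()
c,im=cap('scene'); t,tm=cap('top')
cv2.imwrite('pics/v6.png',np.hstack([cv2.resize(im[110:270,220:380],(400,400)),cv2.resize(tm[160:280,200:320],(400,400))]))
for n,c,im in(("s",c,im),("t",t,tm)):
    w=cloud(c);s=r.sense()["tcp_pos"]
    h=cv2.cvtColor(im,cv2.COLOR_BGR2HSV)
    m=(h[...,0]>40)&(h[...,0]<90)&(h[...,1]>80)&(w[...,2]>.19)&(np.hypot(w[...,0]-s[0],w[...,1]-s[1])<.13)
    if m.sum()>3:
        p=w[m];print(n,"knob",m.sum(),p.mean(0).round(4),cv2.minEnclosingCircle((p[:,:2]*1000).astype(np.float32)))
E
```

```text
t 12.55 tcp [0.4797 0.3628 0.204 ] psi 27.43 z [-0.001 -0.001 -1.   ] F [ 0.3  0.8 -1.5] M [-0.12  0.08  0.01] w 0.18 q [ 52.5  20.6  -4.6   0.  -65.   64.9]
t knob 121 [0.4256 0.3226 0.2679] ((459.3496398925781, 321.59014892578125), 71.4197006225586)
```

View pics/v6.png

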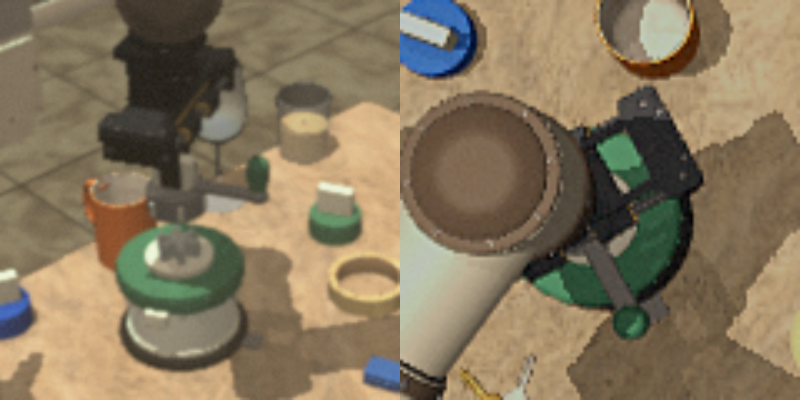

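The crank hangs level over the drive. Its knob is at top-crop (631,322). I'll check the knob's bearing.

```bash
python3 - <<'E'
from h import *
c,im=cap('top'); h=cv2.cvtColor(im,cv2.COLOR_BGR2HSV)
w=cloud(c)
m=np.zeros(im.shape[:2],bool);m[245:268,260:280]=1
m&=(h[...,0]>40)&(h[...,0]<90)&(h[...,1]>60)&(w[...,2]>.21)&(w[...,2]<.26)
p=w[m];top=p[p[:,2]>.235]
(x,y),rr=cv2.minEnclosingCircle((top[:,:2]*1000).astype(np.float32))
print(m.sum(),p.mean(0),np.percentile(p[:,2],[5,95]),(x,y),rr)
s=r.sense()["tcp_pos"]*1000
print("bearing",np.degrees(np.arctan2(y-s[1],x-s[0])),np.hypot(x-s[0],y-s[1]))
E
```

```text
83 [0.39897744 0.32114145 0.24567248] [0.24114319 0.25137755] (398.6040344238281, 321.5870666503906) 11.725311279296875
bearing -153.0061402553422 91.58089707216092
```

Request:
{"name": "play_rows", "arguments": {"commands": [[[0, 0.0006, -0.012, 0, 0, 0, 1], [0, 0.0006, -0.024, 0, 0, 0, 1], [0, 0.0006, -0.032, 0, 0, 0, 1], [0, 0.0006, -0.036, 0, 0, 0, 1], [0, 0.0006, -0.036, 0, 0, 0, 1]]]}}

```text
time_s: 13.2
tcp_pos: [0.4796, 0.3642, 0.1672]
ee_rot: [[0.887, 0.461, -0.001], [0.461, -0.887, -0.002], [-0.002, 0.001, -1.0]]
wrist_force: [0.5, 0.8, -1.3]
gripper_width: 0.185
```

Request:
{"name": "play_rows", "arguments": {"commands": [[[0, 0, -0.002, 0, 0, 0, 1], [0, 0, -0.004, 0, 0, 0, 1], [0, 0, -0.006, 0, 0, 0, 1], [0, 0, -0.008, 0, 0, 0, 1], [0, 0, -0.008, 0, 0, 0, 1]]]}}

```text
time_s: 13.7
tcp_pos: [0.4798, 0.3644, 0.1601]
ee_rot: [[0.887, 0.461, -0.0], [0.461, -0.887, -0.0], [-0.0, 0.0, -1.0]]
wrist_force: [0.4, 0.0, -1.6]
gripper_width: 0.182
```

```bash
python3 -c "
from h import *
st()"
```

```text
t 13.7 tcp [0.4798 0.3644 0.1601] psi 27.45 z [-0. -0. -1.] F [ 0.4  0.  -1.6] M [-0.15  0.09 -0.04] w 0.182 q [ 52.6  22.7  -7.9  -0.  -59.4  64.9]
```

Underside is 4 mm below the tooth tops with no force, so it is meshing. Pushing home.

Request:
{"name": "play_rows", "arguments": {"commands": [[[0, 0, -0.003, 0, 0, 0, 1], [0, 0, -0.006, 0, 0, 0, 1], [0, 0, -0.009, 0, 0, 0, 1], [0, 0, -0.012, 0, 0, 0, 1], [0, 0, -0.014, 0, 0, 0, 1]]]}}

```text
time_s: 14.2
tcp_pos: [0.4798, 0.3644, 0.1459]
ee_rot: [[0.887, 0.461, -0.0], [0.461, -0.887, -0.0], [-0.001, 0.0, -1.0]]
wrist_force: [0.3, 0.1, -1.1]
gripper_width: 0.179
```

Request:
{"name": "play_rows", "arguments": {"commands": [[[0, 0, -0.001, 0, 0, 0, 1], [0, 0, -0.002, 0, 0, 0, 1], [0, 0, -0.0025, 0, 0, 0, 1], [0, 0, -0.0025, 0, 0, 0, 1]]]}}

```text
time_s: 14.6
tcp_pos: [0.48, 0.3646, 0.1444]
ee_rot: [[0.887, 0.461, 0.0], [0.461, -0.887, 0.0], [0.0, 0.0, -1.0]]
wrist_force: [-0.8, -0.4, 1.2]
gripper_width: 0.183
```

```bash
python3 -c "
from h import *
st()"
```

```text
t 14.6 tcp [0.48   0.3646 0.1444] psi 27.47 z [ 0.  0. -1.] F [-0.8 -0.4  1.2] M [-0.35  0.39 -0.01] w 0.183 q [ 52.6  23.6  -9.1   0.  -57.3  64.9]
```

Request:
{"name": "play_rows", "arguments": {"commands": [[[0, 0, -0.001, 0, 0, 0, 1], [0, 0, -0.0015, 0, 0, 0, 1], [0, 0, -0.0015, 0, 0, 0, 1]]]}}

```text
time_s: 14.9
tcp_pos: [0.48, 0.3646, 0.1444]
ee_rot: [[0.887, 0.462, 0.001], [0.462, -0.887, 0.0], [0.001, 0.0, -1.0]]
wrist_force: [-3.3, -2.1, 8.1]
gripper_width: 0.18
```

```bash
python3 -c "
from h import *
st()"
```

```text
t 14.9 tcp [0.48   0.3646 0.1444] psi 27.49 z [ 0.001  0.    -1.   ] F [-3.3 -2.1  8.1] M [-0.69  1.19 -0.05] w 0.18 q [ 52.6  23.5  -9.1   0.  -57.3  64.9]
```

Fully home: force rises at TCP z 0.1444, exactly the expected seat height. Now turning clockwise.

Request:
{"name": "play_rows", "arguments": {"commands": [[[0, 0, 0.001, 0, 0, -0.05, 1], [0, 0, 0.001, 0, 0, -0.11, 1], [0, 0, 0.001, 0, 0, -0.17, 1], [0, 0, 0.001, 0, 0, -0.24, 1], [0, 0, 0.001, 0, 0, -0.3, 1]]]}}

```text
time_s: 15.4
tcp_pos: [0.4801, 0.3639, 0.1444]
ee_rot: [[0.984, 0.177, 0.001], [0.177, -0.984, -0.001], [0.0, 0.001, -1.0]]
wrist_force: [-0.9, -2.2, 3.8]
gripper_width: 0.18
```

Request:
{"name": "play_rows", "arguments": {"commands": [[[0, 0, 0, 0, 0, -0.06, 1], [0, 0, 0, 0, 0, -0.12, 1], [0, 0, 0, 0, 0, -0.18, 1], [0, 0, 0, 0, 0, -0.24, 1], [0, 0, 0, 0, 0, -0.3, 1]]]}}

```text
time_s: 15.9
tcp_pos: [0.4801, 0.3641, 0.1444]
ee_rot: [[0.993, -0.122, 0.001], [-0.122, -0.993, -0.001], [0.001, 0.0, -1.0]]
wrist_force: [-2.0, -2.2, 4.4]
gripper_width: 0.179
```

```bash
python3 -c "
from h import *
st()"
```

```text
t 15.9 tcp [0.4801 0.3641 0.1444] psi -7.0 z [ 0.001 -0.001 -1.   ] F [-2.  -2.2  4.4] M [-0.7   0.59  0.24] w 0.179 q [ 52.6  23.6  -9.1   0.1 -57.3  30.4]
```

Request:
{"name": "play_rows", "arguments": {"commands": [[[0, 0, 0, 0, 0, -0.03, 1], [0, 0, 0, 0, 0, -0.06, 1], [0, 0, 0, 0, 0, -0.09, 1], [0, 0, 0, 0, 0, -0.12, 1], [0, 0, 0, 0, 0, -0.15, 1]]]}}

```text
time_s: 16.4
tcp_pos: [0.4802, 0.3643, 0.1444]
ee_rot: [[0.964, -0.268, 0.001], [-0.268, -0.964, -0.0], [0.001, 0.0, -1.0]]
wrist_force: [-0.8, -2.6, 5.5]
gripper_width: 0.181
```

```bash
python3 -c "
from h import *
st()"
```

```text
t 16.4 tcp [0.4802 0.3643 0.1444] psi -15.52 z [ 0.001 -0.    -1.   ] F [-0.8 -2.6  5.5] M [-0.83  0.59  0.22] w 0.181 q [ 52.6  23.6  -9.1   0.1 -57.3  21.9]
```

Request:
{"name": "play_rows", "arguments": {"commands": [[[0, 0, 0, 0, 0, -0.03, 1], [0, 0, 0, 0, 0, -0.06, 1], [0, 0, 0, 0, 0, -0.09, 1], [0, 0, 0, 0, 0, -0.12, 1], [0, 0, 0, 0, 0, -0.15, 1]]]}}

```text
time_s: 16.9
tcp_pos: [0.4803, 0.3642, 0.1444]
ee_rot: [[0.914, -0.406, 0.001], [-0.406, -0.914, -0.001], [0.002, 0.0, -1.0]]
wrist_force: [0.3, -2.5, 5.0]
gripper_width: 0.185
```

```bash
python3 -c "
from h import *
st()"
```

```text
t 16.9 tcp [0.4803 0.3642 0.1444] psi -23.98 z [ 0.001 -0.001 -1.   ] F [ 0.3 -2.5  5. ] M [-1.16 -0.14  0.78] w 0.185 q [ 52.6  23.6  -9.1   0.1 -57.3  13.4]
```

Request:
{"name": "play_rows", "arguments": {"commands": [[[0, 0, 0, 0, 0, -0.01, 1], [0, 0, 0, 0, 0, -0.02, 1], [0, 0, 0, 0, 0, -0.03, 1], [0, 0, 0, 0, 0, -0.03, 1]]]}}

```text
time_s: 17.3
tcp_pos: [0.4805, 0.3642, 0.1444]
ee_rot: [[0.902, -0.432, 0.002], [-0.432, -0.902, -0.001], [0.002, 0.0, -1.0]]
wrist_force: [-0.5, -3.8, 5.8]
gripper_width: 0.189
```

```bash
python3 - <<'E'
from h import *
st()
c,im=cap('top');w=cloud(c);h=cv2.cvtColor(im,cv2.COLOR_BGR2HSV)
m=(h[...,0]>40)&(h[...,0]<90)&(h[...,1]>60)&(w[...,2]>.16)&(w[...,2]<.2)&(abs(np.hypot(w[...,0]-.48,w[...,1]-.364)-.092)<.02)
p=w[m];print(len(p))
if len(p)>5:
    (x,y),rr=cv2.minEnclosingCircle((p[:,:2]*1000).astype(np.float32));print(p.mean(0),x,y,rr,"bearing",np.degrees(np.arctan2(y-364,x-480)),np.hypot(y-364,x-480))
E
```

```text
t 17.3 tcp [0.4805 0.3642 0.1444] psi -25.61 z [ 0.002 -0.001 -1.   ] F [-0.5 -3.8  5.8] M [-1.    0.38  1.03] w 0.189 q [ 52.6  23.6  -9.1   0.1 -57.3  11.7]
76
[0.39560849 0.39590551 0.18497078] 395.05010986328125 396.6266784667969 11.119338989257812 bearing 158.98973053637883 90.99991198905816
```

Moment rises to 1.0 N m and the crank's bearing (159°) lags the tool (154.4°), so it looks like the stop. One more nudge will confirm.

Request:
{"name": "play_rows", "arguments": {"commands": [[[0, 0, 0, 0, 0, -0.015, 1], [0, 0, 0, 0, 0, -0.03, 1], [0, 0, 0, 0, 0, -0.045, 1], [0, 0, 0, 0, 0, -0.045, 1]]]}}

```text
time_s: 17.75
tcp_pos: [0.4808, 0.3641, 0.1444]
ee_rot: [[0.881, -0.473, 0.002], [-0.473, -0.881, -0.001], [0.002, -0.0, -1.0]]
wrist_force: [0.8, -3.8, 4.1]
gripper_width: 0.197
```

```bash
cat > k.py <<'E'
from h import *
st()
c,im=cap('top');w=cloud(c);h=cv2.cvtColor(im,cv2.COLOR_BGR2HSV)
m=(h[...,0]>40)&(h[...,0]<90)&(h[...,1]>60)&(w[...,2]>.16)&(w[...,2]<.2)&(abs(np.hypot(w[...,0]-.48,w[...,1]-.364)-.092)<.02)
p=w[m]
(x,y),rr=cv2.minEnclosingCircle((p[:,:2]*1000).astype(np.float32));print(p.mean(0),np.percentile(p[:,2],[50,95]),x,y,rr,"bearing",np.degrees(np.arctan2(y-364,x-480)),np.hypot(y-364,x-480))
E
python3 k.py
```

```text
t 17.75 tcp [0.4808 0.3641 0.1444] psi -28.22 z [ 0.002 -0.001 -1.   ] F [ 0.8 -3.8  4.1] M [-1.21 -0.06  0.91] w 0.197 q [ 52.6  23.6  -9.1   0.2 -57.3   9.1]
[0.39569315 0.39645039 0.18536168] [0.18650358 0.19022908] 395.1213073730469 397.50225830078125 11.608665466308594 bearing 158.46047762217572 91.25126724223095
```

The tool turned 2.6° more and the crank did not, so it is at the stop. Releasing and rising.

Request:
{"name": "play_rows", "arguments": {"commands": [[[0, 0, 0.001, 0, 0, 0, 0.7], [0, 0, 0.001, 0, 0, 0, 0.4], [0, 0, 0.001, 0, 0, 0, 0.3], [0, 0, 0.001, 0, 0, 0, 0.3], [0, 0, 0.001, 0, 0, 0, 0.3]]]}}

```text
time_s: 18.3
tcp_pos: [0.4798, 0.3647, 0.1441]
ee_rot: [[0.879, -0.476, -0.0], [-0.476, -0.879, 0.0], [-0.0, 0.0, -1.0]]
wrist_force: [0.0, 0.3, -0.0]
gripper_width: 0.567
```

Request:
{"name": "play_rows", "arguments": {"commands": [[[0, 0, 0, 0, 0, 0, 0.3], [0, 0, 0.01, 0, 0, 0, 0.3], [0, 0, 0.03, 0, 0, 0, 0.3], [0, 0, 0.06, 0, 0, 0, 0.3], [0, 0, 0.1, 0, 0, 0, 0.3]]]}}

```text
time_s: 18.8
tcp_pos: [0.4792, 0.3639, 0.2446]
ee_rot: [[0.88, -0.476, -0.002], [-0.476, -0.88, -0.002], [-0.001, 0.003, -1.0]]
wrist_force: [0.1, 0.4, 0.3]
gripper_width: 0.696
```

Request:
{"name": "play_rows", "arguments": {"commands": [[[0, -0.03, 0.02, 0, 0, 0, 0.3], [-0.01, -0.07, 0.03, 0, 0, 0, 0.3], [-0.02, -0.115, 0.03, 0, 0, 0, 0.3], [-0.03, -0.16, 0.03, 0, 0, 0, 0.3], [-0.04, -0.2, 0.03, 0, 0, 0, 0.3]]]}}

```text
time_s: 19.3
tcp_pos: [0.4392, 0.1627, 0.2754]
ee_rot: [[0.88, -0.476, 0.001], [-0.476, -0.88, 0.001], [0.001, -0.001, -1.0]]
wrist_force: [-0.8, 0.6, -0.1]
gripper_width: 0.699
```

Request:
{"name": "play_rows", "arguments": {"commands": [[[0, -0.04, 0, 0, 0, 0, 0.3], [0, -0.085, 0, 0, 0, 0, 0.3], [-0.01, -0.13, 0, 0, 0, 0, 0.3], [-0.01, -0.17, 0, 0, 0, 0, 0.3], [-0.01, -0.17, 0, 0, 0, 0, 0.3]]]}}

```text
time_s: 19.8
tcp_pos: [0.4292, -0.0088, 0.2755]
ee_rot: [[0.877, -0.481, 0.001], [-0.481, -0.877, 0.0], [0.001, -0.001, -1.0]]
wrist_force: [-0.4, 0.2, 0.6]
gripper_width: 0.699
```

```bash
python3 k.py; python3 - <<'E'
from h import *
c,im=cap('scene'); t,tm=cap('top')
cv2.imwrite('pics/v7.png',np.hstack([cv2.resize(im[110:270,220:380],(400,400)),cv2.resize(tm[135:285,200:350],(400,400))]))
w=cloud(t)
def reg(n,x,y,R,zl,zh):
    m=(np.hypot(w[...,0]-x,w[...,1]-y)<R)&(w[...,2]>zl)&(w[...,2]<zh);p=w[m]
    if len(p)>3: e=cv2.minEnclosingCircle((p[:,:2]*1000).astype(np.float32));print(n,len(p),np.round(e[0],1),round(e[1],1),np.median(p[:,2]).round(4), np.percentile(p[:,2],95).round(4))
    else: print(n,"few")
reg("ridge",.48,.364,.03,.16,.19);reg("hub",.48,.364,.036,.13,.143);reg("cap ridge",.49,.1,.04,.055,.08);reg("cap",.49,.1,.045,.02,.05)
reg("glass",.65,.153,.06,.02,.25);reg("candle",.655,-.01,.06,.05,.1);reg("tape",.377,.165,.06,.012,.03);reg("mug",.64,.32,.07,.09,.11)
E
```

```text
t 19.8 tcp [ 0.4292 -0.0088  0.2755] psi -28.72 z [ 0.001  0.    -1.   ] F [-0.4  0.2  0.6] M [ 0.01  0.17 -0.03] w 0.699 q [ 20.7   0.1 -19.8   0.  -70.   40.6]
[0.39462335 0.39456404 0.18535324] [0.18615417 0.19032234] 394.3351135253906 396.1185302734375 11.937811851501465 bearing 159.4473571059546 91.48810174898938
ridge 135 [480.3 364.4] 23.1 0.1745 0.178
hub 309 [478.6 365.2] 34.1 0.1392 0.1424
cap ridge 107 [490.4 100.9] 23.1 0.0666 0.0721
cap 351 [490.3 101.4] 33.4 0.0316 0.0362
glass 830 [649.9 153.7] 40.5 0.1249 0.1984
candle 290 [654.2 -10.8] 38.6 0.0777 0.0932
tape 111 [398.2 174.2] 40.3 0.0251 0.0288
mug 162 [647.5 320.3] 49.5 0.0995 0.1046
```

View pics/v7.png

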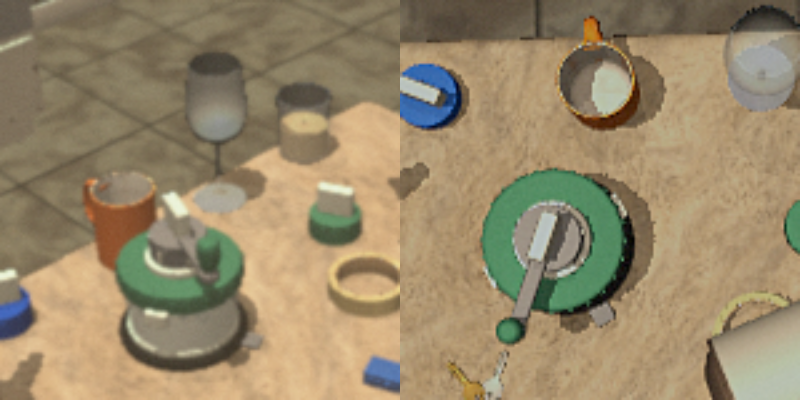

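The crank is seated: ridge top at 0.1745 m against 0.175 expected. The knob bearing is 159°, the same as at the stop. The cap stands upright and nothing else has moved. Handing in.

```bash
python3 -c "
from h import *
print(r.finish_job())"
```

```text
the job is handed in; nothing more can be done
None
```

The job is done and handed in at about 20 s. The green cap stands upright on the worktop, and the crank is seated on the drive and turned clockwise to the stop.

- **Cap:** It stands at (0.490, 0.101), with its ridge top at about 67 mm, as it should be when upright.
- **Crank fit:** The teeth meshed without force at 27.4°. It was pushed home until the force rose at exactly the height expected when seated. The final camera check put the ridge top at 174.5 mm against 175 mm expected.
- **Stop:** The crank turned about 48° clockwise. The torque then rose from 0.2 to about 1 N m. The tool turned another 2.6° with no crank movement beyond measuring noise, so the ridge slipped a few degrees in the grip at the stop. After release the knob bearing read 159.4°, against 158.5° to 159.0° while pressed against the stop.
- **Bystanders:** The glass and candle measured where they began. The mug's circle fit came out 3 mm different, but that fit takes in the handle and the final picture shows the mug standing upright. The tape was half hidden by the arm in the last top view, so its position fit was unusable. It looks unmoved in the scene view.

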